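# Fit the filter cartridge to the worktop water dispenser

## Robot

A 6-joint arm with a two-finger parallel gripper is mounted at the origin on a cart in front of the work surface, level with it; the furniture and walls round the work are solid. World frame = base frame: x ahead of the robot, y to its left, z up, the work surface at z = 0. Lengths are in m, angles in rad, forces in N, time in s.
With the tool pointing down it reaches from about 0.35 to 1 m from the base axis. Payload 7.1 kg.
Tool frame: the origin (TCP) lies at the very end of the fingers, on their centre line; the grasp point (between the pads) lies 19 mm behind it; z points along the fingers, y is the line along which they close (so a half turn about z gives the same grasp; the last joint's range is limited). The gripper opens to 85 mm and grips with 20 to 120 N. Pads are 22 mm wide; open, the fingers measure 114 mm over their backs; the gripper's body (76 mm by 85 mm) begins 54 mm behind the grasp point. The pads swing forward as they close: fully open they stand 13 mm farther back than shut.
Start: joints at [-1.18, 0.423, 1.63, -0, 1.089, -0.019], TCP at [0.249, -0.573, 0.231] pointing down, gripper open.
Joint ranges: [-3, 3], [-0.9, 2.11], [0.09, 2.58], [-1.31, 4.45], [0.11, 2.69], [-2.54, 2.54]. Speed limits (rad/s): [2.39, 2.39, 3.01, 3.14, 3.14, 3.14].

## Interface

Orientations are given as a 3x3 rotation matrix whose columns are the frame's x, y, z axes.
In Python, from plant import status, eyes, bot gives the robot as it stands.
- The arm moves only by the tool arm_command, never from a script. Its argument "deltas" is a list of rows, each an object of numbers: "x", "y", "z": the shift along the tool's x, y, z in cm; "ax", "ay", "az": the turn, a rotation vector about the tool's x, y, z in rad. In form: [{"x": .., "y": .., "z": .., "ax": .., "ay": .., "az": ..}, ...]. A call has 1 to 8 rows; each row is the pose to reach, as a shift and turn from the pose commanded when the call began, along the tool's axes at that moment; what a row does not reach only later rows make up. A row lasts 1/10 s, in which the tool goes at most 50 mm and 8.59 degrees, less where a joint would pass 70% of its speed; a pose out of reach is approached as far as the arm can. A call with a gripper value outside its range is refused whole. "claw" is the opening, from 0 (shut) to 1 (fully open), set as the call begins (left out, the last holds). The fingers move at their own pace and stop on an object; "squeeze" is the grip in N (left out, the last holds). Time passes only in rows, so rows that repeat a pose let the fingers close. It gives the time, the measured TCP pose, the force, the opening and the grip force at its end, in the units of the state.
- status.get_obs(): the state, without advancing time (a new reading comes with each control period).
- eyes.get_image(name): name is "scene" or "top" or "wrist"; returns the picture (400x640x3 uint8, red, green, blue); there is no depth.
- eyes.camera_model(name): a dict with "vertical_fov" (degrees; the focal length in pixels is half the picture's height over the tangent of half this angle, whatever the lens; pixels are square), "cx", "cy" (the principal point, pixels), "world_to_cam" (4x4, takes a point from world to camera coordinates); the wrist camera has in their place "tool_from_camera" (4x4, takes a point from camera to tool coordinates, whose origin is the TCP and whose axes are the flange's). Camera axes: x right, y up, looking along -z (the intrinsics and any distortion apply to the point x, -y, -z); pixel columns grow to the right and rows downward; lengths in m; the calibration is good to about 2 mm. The wrist camera is an equidistant fisheye: a pixel r from the principal point sees the ray r / f radians off the axis. A picture is of the moment at which its call begins: read the wrist's pose just before it. camera_model takes no time and is no camera call.
- bot.finish_job(): hands the job in; it is judged then, once.
The state is a dict: "t": time; "q": joint angles; "qd": joint speeds; "joint_efforts": joint torques, N m; "tool_pos": TCP position; "orientation": TCP orientation; "contact_force": force on the tool from outside, world axes, zero at the start; "torque": the same for the moment, N m; "width": finger opening in m; "gripper_force": force on a finger pad.
Only numpy, scipy, OpenCV 4.12 (cv2) and the standard library are available. Lean on these libraries where they do the work, as an engineer would, in place of code of your own. Each camera call takes 0.05 s, during which the arm holds its last target. There are 200 camera calls.

## Task

Fit the loose filter cartridge into the water dispenser: its stem goes in right up to the flat grip, so first stand the cartridge upright on its stem end on the worktop and let go of it, then take it again from above by the grip. Put the stem down through the sprung shutter in the dispenser's top and feel about for the socket, which is hidden below and off to one side of the middle of the opening; when the stem drops in, push it on past the stiff seal until it bottoms. Let go, leaving the cartridge upright and fully home and the mug, cup, tub, can and teaspoon beside it where they are.

Things in the scene. Friction and masses are not known exactly. Their poses are not given: they have to be found in the camera images.
- cartridge_mid (a point): middle (half-way along the axis, and near enough the centre of mass) of the loose grey filter cartridge, 118 mm long, 0.16 kg: a round stem 28 mm thick, 84 mm long, and a flat ribbed grip on its end. z points along the axis from the stem's free end to the grip, y along the grip's width, x through its thickness. At the start it lies on the worktop on a broad face of the grip, axis level, 14 mm up
- cartridge_foot (a point): centre of the flat free end of the cartridge's stem (1.8 mm chamfer round it, two black O-rings near it), 59 mm from cartridge_mid; axes as there
- cartridge_grip (a point): centre of the cartridge's flat grip, a block 34 mm along the axis, 64 mm wide (y) and 28 mm thick (x); 101 mm from the stem's free end, 17 mm from the cartridge's top; axes as for cartridge_mid
- mouth (a point): middle of the square opening (56 x 56 mm), level with the flat top of the water dispenser, 120 mm above the worktop. The dispenser is fixed: a white box 150 mm (x) by 170 mm (y), tap and drip tray on its -x side; z is up. Two sprung leaves, hinged on the +y and -y edges and meeting in the middle, close the opening; they fold down with less than 2 N
- well (a point): point 36 mm under the middle of the opening, at the height of the flat, level, rigid, greased top of the swivelling manifold inside (it keeps its place in this job). In that top is one blind round socket, 30 mm wide with a plain edge, vertical, out of sight. It sits off-centre: its centre lies 4 to 12 mm from this point, in any direction. The stem enters it freely for 32 mm, then meets the seal
- seal (a joint): how far the stem has pushed down the seal at the bottom of the socket, in m: 0 as found, 0.014 on its stop. No spring: it moves only while pushed with some 9 N or more and stays where it is left. On the stop, the stem's free end is 82 mm below the dispenser's top and the grip's underside 2 mm above that top
- cartridge: the same cartridge; origin at the centre of the stem's free end, axes as for cartridge_mid
- mug: bystander: white mug 101 mm high, origin under its middle
- tub: bystander: round food tub 72 mm wide, 71 mm high, origin under its middle
- small_cup: bystander: small striped cup 49 mm high, origin under its middle
- can: bystander: drinks can 53 mm wide, 134 mm high, origin under its middle
- teaspoon: bystander: teaspoon 130 mm long lying on the worktop, origin under its middle
Things that resemble listed ones, but are neither listed nor needed, are in the scene too. Leave any blue or purple look-alike of the cartridge alone.

How it is judged:
By the outcome, as a careful person would: the job done as asked, in the order asked, and still so for the second after the job is handed in, with the robot touching nothing.
It also fails if it takes over 72 s, if anything falls off the work surface, if the arm or the gripper's body presses on something with over 40 N, if the wrist force passes 120 N, or if a joint passes its speed limit or range.

## Working session

There is one attempt and no reset: what is moved stays moved. The work goes in short steps, Python scripts to look and compute and a tool call to move; the robot and the scene stay as the last step left them, time stands still between calls to the robot, and variables do not carry over. Pictures are saved under pics/ and viewed, at most 12 in all, crops included, and the job is handed in when it is done.

Besides the shell and the picture viewer there is one more tool, called in YAML: its name, and indented under it one key for each argument. arm_command: Moves the arm, as the interface text tells. Its arguments: {"type":"object","properties":{"deltas":{"type":"array","items":{"type":"object","properties":{"x":{"type":"number"},"y":{"type":"number"},"z":{"type":"number"},"ax":{"type":"number"},"ay":{"type":"number"},"az":{"type":"number"}}}},"claw":{"type":"number"},"squeeze":{"type":"number"}},"required":["deltas"]}

```bash
ls; mkdir -p pics; cat > h.py <<'E'
import numpy as np, cv2
from plant import status, eyes, bot
def snap(name, f):
    im=eyes.get_image(name); cv2.imwrite('pics/'+f, im[:,:,::-1]); return im
def ray(name,u,v,obs=None):
    m=eyes.camera_model(name); f=200/np.tan(np.radians(m['vertical_fov'])/2)
    a,b=(u-m['cx'])/f,(v-m['cy'])/f
    if name=='wrist':
        r=np.hypot(a,b); s=np.sin(r)/max(r,1e-9)
        d=np.array([a*s,-b*s,-np.cos(r)]); T=np.array(m['tool_from_camera'])
        W=np.eye(4); W[:3,:3]=obs['orientation']; W[:3,3]=obs['tool_pos']; T=W@T
    else:
        d=np.array([a,-b,-1.]); T=np.linalg.inv(np.array(m['world_to_cam']))
    d=T[:3,:3]@d; return T[:3,3],d/np.linalg.norm(d)
def onz(name,u,v,z,obs=None):
    o,d=ray(name,u,v,obs); return o+d*(z-o[2])/d[2]
E
python3 - <<'E'
from h import *
print(status.get_obs())
a=snap('scene','s0.png'); b=snap('top','t0.png')
for n in('scene','top'): print({k:np.round(v,4).tolist() for k,v in eyes.camera_model(n).items() if not isinstance(v,str)})
print(eyes.camera_model('wrist'))
E
```

```text
pics
{'t': 0.0, 'q': array([-1.17999452e+00,  4.23808223e-01,  1.63072976e+00,  3.44019265e-05,
        1.08858558e+00, -1.90300836e-02]), 'qd': array([-0.00080218, -0.00139187,  0.00103954, -0.00190451, -0.00016019,
        0.00106926]), 'joint_efforts': array([-1.94519198e-03, -5.57394147e+01, -2.81746835e+01, -1.17289387e-04,
        7.20293261e-03,  5.27120001e-07]), 'tool_pos': array([ 0.24883481, -0.57271553,  0.23055043]), 'orientation': array([[ 9.17194202e-01,  3.98440068e-01, -5.54986109e-04],
       [ 3.98440450e-01, -9.17193094e-01,  1.42709061e-03],
       [ 5.95806553e-05, -1.53004815e-03, -9.99998828e-01]]), 'contact_force': array([0.24289252, 0.89281367, 0.11571376]), 'torque': array([ 0.01881756, -0.00573265, -0.06104078]), 'gripper_force': 0.0, 'width': 0.0855428007913203}
{'vertical_fov': 55.3087, 'cx': 319.8427, 'cy': 197.1233, 'world_to_cam': [[-0.5888, -0.8083, 0.0082, 0.2228], [0.589, -0.4221, 0.6891, -0.3781], [-0.5535, 0.4105, 0.7246, -1.0962], [0.0, 0.0, 0.0, 1.0]]}
{'vertical_fov': 48.6942, 'cx': 320.8049, 'cy': 197.8319, 'world_to_cam': [[-0.3541, -0.9352, 0.005, 0.1118], [0.9032, -0.3406, 0.2613, -0.4903], [-0.2426, 0.0971, 0.9652, -1.4443], [0.0, 0.0, 0.0, 1.0]]}
{'vertical_fov': 65.70646984690485, 'cx': 319.9174759741517, 'cy': 203.64701104150538, 'tool_from_camera': array([[-1.60065081e-04,  9.45873521e-01,  3.24535448e-01,
         8.41417310e-02],
       [ 9.99999968e-01,  2.14372217e-04, -1.31584786e-04,
         2.24167515e-04],
       [-1.94033949e-04,  3.24535417e-01, -9.45873525e-01,
        -1.43092377e-01],
       [ 0.00000000e+00,  0.00000000e+00,  0.00000000e+00,
         1.00000000e+00]])}
```

View pics/s0.png

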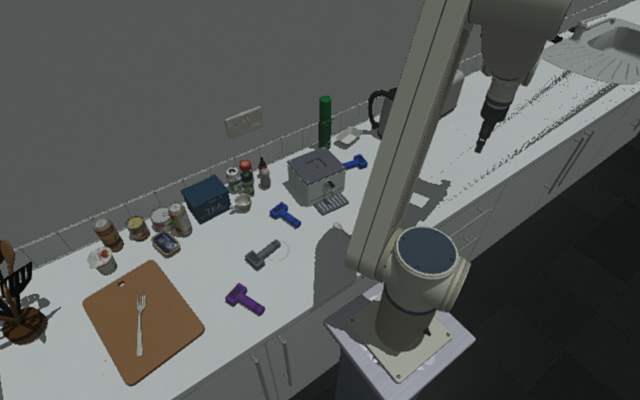

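View pics/t0.png

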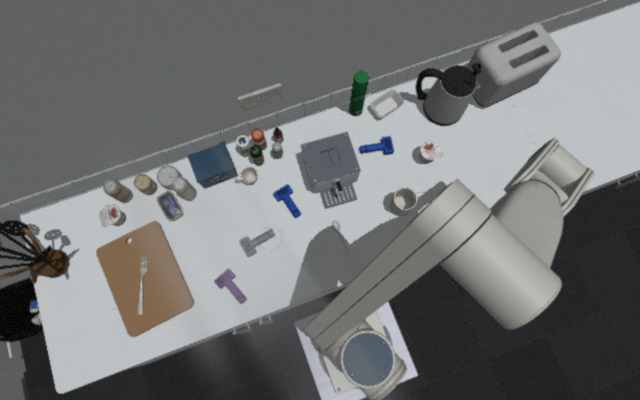

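The scene shows blue look-alikes at top (287,200) and (376,146), a purple one at (230,285), and a grey one at (257,242) in top and (263,255) in scene. Only the grey one fits the description. The dispenser's opening is near top (327,157). I'll confirm with one enlarged crop.

```bash
python3 - <<'E'
from h import *
a=cv2.imread('pics/t0.png')[125:275,215:365]; b=cv2.imread('pics/s0.png')[140:290,225:375]
cv2.imwrite('pics/c0.png',np.hstack([cv2.resize(x,(400,400),interpolation=cv2.INTER_CUBIC) for x in(a,b)]))
for p in [(242,246),(257,242),(273,236)]: print(p,onz('top',*p,.014))
E
```

```text
(242, 246) [0.44624544 0.23963822 0.014     ]
(257, 242) [0.44120694 0.18713631 0.014     ]
(273, 236) [0.44152204 0.12885523 0.014     ]
```

View pics/c0.png

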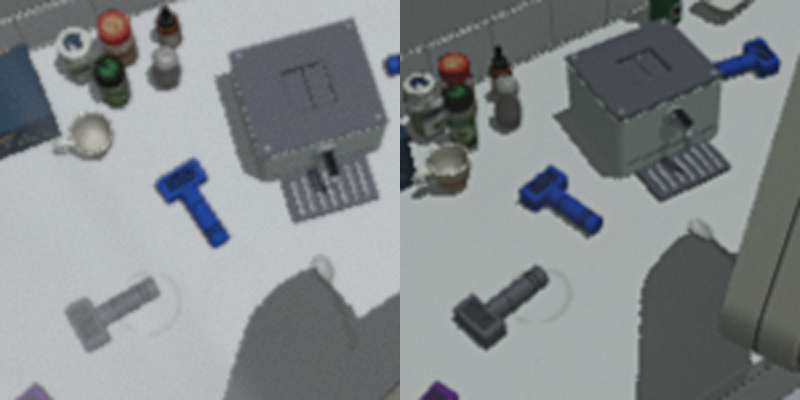

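The crop confirms the grey cartridge: grip at top (248,246), stem end at about (272,233), pointing towards −y. The opening is near top (329,158). I'll add a move-planning helper and go hover above the cartridge.

```bash
cat >> h.py <<'E'
from scipy.spatial.transform import Rotation as Ro
def dn(yaw): # tool down, tool y at world angle yaw
    c,s=np.cos(yaw),np.sin(yaw); y=np.array([c,s,0]); z=np.array([0,0,-1.]); return np.c_[np.cross(y,z),y,z]
def plan(p,R,o=None):
    o=o or status.get_obs(); R0=np.array(o['orientation'])
    print('d cm',np.round(R0.T@(np.array(p)-o['tool_pos'])*100,2),'rv',np.round(Ro.from_matrix(R0.T@R).as_rotvec(),3))
E
python3 - <<'E'
from h import *
print(onz('top',248,246,.014),onz('top',272,233,.014),onz('top',329.5,158,.12))
plan([.42,-.2,.25],dn(-.6)); plan([.445,.18,.22],dn(0.1))
E
```

```text
[0.43897988 0.22040463 0.014     ] [0.45266722 0.12864713 0.014     ] [ 0.60392585 -0.13980398  0.12      ]
d cm [ 30.55 -27.37  -1.9 ] rv [-0.001 -0.    -0.561]
d cm [ 47.99 -61.23   1.15] rv [-1.000e-03 -1.000e-03 -1.261e+00]
```

arm_command:
  deltas:
    - {"x":30.5,"y":-27.4,"z":-2,"az":-0.56}
    - {"x":30.5,"y":-27.4,"z":-2,"az":-0.56}
    - {"x":30.5,"y":-27.4,"z":-2,"az":-0.56}
    - {"x":30.5,"y":-27.4,"z":-2,"az":-0.56}
    - {"x":30.5,"y":-27.4,"z":-2,"az":-0.56}
    - {"x":30.5,"y":-27.4,"z":-2,"az":-0.56}
    - {"x":30.5,"y":-27.4,"z":-2,"az":-0.56}
    - {"x":30.5,"y":-27.4,"z":-2,"az":-0.56}
  claw: 1

```text
invalid input
```

```bash
python3 - <<'E'
from h import *
plan([.445,.18,.22],dn(0.1))
E
```

```text
d cm [ 47.99 -61.23   1.15] rv [-1.000e-03 -1.000e-03 -1.261e+00]
```

arm_command:
  deltas:
    - {"x":30.5,"y":-27.4,"z":-2,"ax":0,"ay":0,"az":-0.56}
    - {"x":30.5,"y":-27.4,"z":-2,"ax":0,"ay":0,"az":-0.56}
    - {"x":30.5,"y":-27.4,"z":-2,"ax":0,"ay":0,"az":-0.56}
    - {"x":30.5,"y":-27.4,"z":-2,"ax":0,"ay":0,"az":-0.56}
    - {"x":30.5,"y":-27.4,"z":-2,"ax":0,"ay":0,"az":-0.56}
    - {"x":30.5,"y":-27.4,"z":-2,"ax":0,"ay":0,"az":-0.56}
    - {"x":30.5,"y":-27.4,"z":-2,"ax":0,"ay":0,"az":-0.56}
    - {"x":30.5,"y":-27.4,"z":-2,"ax":0,"ay":0,"az":-0.56}

```text
t: 0.9
tool_pos: [0.4155, -0.208, 0.2509]
orientation: [[0.566, 0.825, -0.0], [0.825, -0.566, 0.0], [0.0, -0.0, -1.0]]
contact_force: [1.2, 0.2, 0.7]
width: 0.0855
gripper_force: 0.0
```

```bash
python3 - <<'E'
from h import *
print(status.get_obs()['tool_pos']);plan([.445,.18,.22],dn(0.1))
E
```

```text
[ 0.41550359 -0.2079724   0.25085017]
d cm [ 33.66 -19.52   3.09] rv [-0.    -0.    -0.701]
```

arm_command:
  deltas:
    - {"x":33.6,"y":-19.5,"z":3,"ax":0,"ay":0,"az":-0.7}
    - {"x":33.6,"y":-19.5,"z":3,"ax":0,"ay":0,"az":-0.7}
    - {"x":33.6,"y":-19.5,"z":3,"ax":0,"ay":0,"az":-0.7}
    - {"x":33.6,"y":-19.5,"z":3,"ax":0,"ay":0,"az":-0.7}
    - {"x":33.6,"y":-19.5,"z":3,"ax":0,"ay":0,"az":-0.7}
    - {"x":33.6,"y":-19.5,"z":3,"ax":0,"ay":0,"az":-0.7}
    - {"x":33.6,"y":-19.5,"z":3,"ax":0,"ay":0,"az":-0.7}
    - {"x":33.6,"y":-19.5,"z":3,"ax":0,"ay":0,"az":-0.7}

```text
t: 1.7
tool_pos: [0.444, 0.1801, 0.2205]
orientation: [[-0.1, 0.995, -0.0], [0.995, 0.1, 0.0], [0.0, -0.0, -1.0]]
contact_force: [0.3, -0.9, -0.1]
width: 0.0856
gripper_force: 0.0
```

```bash
python3 - <<'E'
from h import *
o=status.get_obs(); np.save('o1.npy',o,allow_pickle=True); print(o['tool_pos'],o['q']); snap('wrist','w1.png')
E
```

```text
[0.44401291 0.18007579 0.22053979] [3.60354223e-01 2.23263885e-01 1.95379441e+00 1.95610626e-04
 9.64570525e-01 2.60027299e-01]
```

View pics/w1.png

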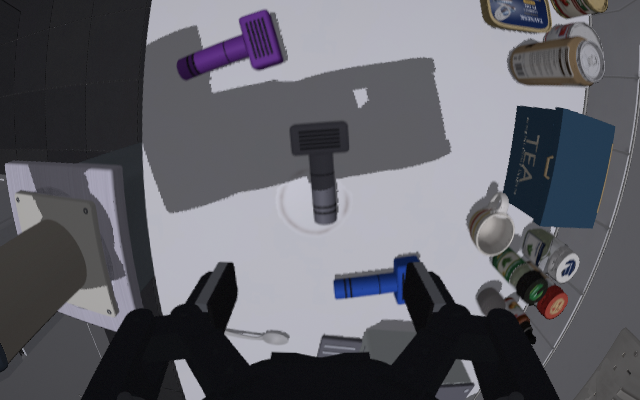

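Wrist picture: grey grip at (291–348, 122–153), stem tip at about (326,219), O-rings near the tip. So this is the right one, with a glass-ring mark under the stem.

```bash
python3 - <<'E'
from h import *
o=np.load('o1.npy',allow_pickle=True).item()
for n,u,v,z in [('gripTL',291,125,.028),('gripTR',347,122,.028),('gripBR',348,150,.028),('gripBL',291,153,.028),('gripC',319.5,138,.028),('tip',325,219,.020),('tipL',314,218,.014),('tipR',337,217,.014)]:
    print(n,onz('wrist',u,v,z,o))
im=cv2.imread('pics/w1.png'); g=im.max(2); print(im[138,280:362:2].max(1)); print(im[112:165:2,305].max(1));print(im[195:230:2,325].max(1))
E
```

```text
gripTL [0.40768762 0.23478597 0.028     ]
gripTR [0.46738968 0.24404098 0.028     ]
gripBR [0.47205433 0.2135412  0.028     ]
gripBL [0.41022934 0.20398081 0.028     ]
gripC [0.43970787 0.22345481 0.028     ]
tip [0.45592035 0.12727291 0.02      ]
tipL [0.44284141 0.124864   0.014     ]
tipR [0.47048671 0.12893403 0.014     ]
[98 97 98 97 98 70 50 52 52 50 42 40 42 40 40 41 39 39 36 35 35 34 33 31
 29 31 31 34 32 33 49 52 51 48 62 97 98 98 97 98 98]
[98 99 98 98 99 89 58 49 53 44 32 41 29 40 32 40 29 40 33 45 49 62 92 98
 97 97 97]
[ 98  98  99  98  99  89  54  88  87  50  91 100 100 100 109 169 192 178]
```

```bash
cat >> h.py <<'E'
def lean(yaw,th): # tool y at yaw, z = down*cos + s*sin, s = (sin yaw,-cos yaw)
    R=dn(yaw); s=-R[:,0]; z=R[:,2]*np.cos(th)+s*np.sin(th); return np.c_[np.cross(R[:,1],z),R[:,1],z]
E
python3 - <<'E'
from h import *
R=lean(.156,np.radians(20)); p=np.array([.4414,.2151,.002])
plan(p-.07*R[:,2],R)
E
```

```text
d cm [ 5.47 -0.18 15.28] rv [-0.008 -0.352 -0.054]
```

arm_command:
  deltas:
    - {"x":5.47,"y":-0.18,"z":15.28,"ax":-0.008,"ay":-0.352,"az":-0.054}
    - {"x":5.47,"y":-0.18,"z":15.28,"ax":-0.008,"ay":-0.352,"az":-0.054}
    - {"x":5.47,"y":-0.18,"z":15.28,"ax":-0.008,"ay":-0.352,"az":-0.054}
    - {"x":5.47,"y":-0.18,"z":15.28,"ax":-0.008,"ay":-0.352,"az":-0.054}
    - {"x":5.47,"y":-0.18,"z":15.28,"ax":-0.008,"ay":-0.352,"az":-0.054}
    - {"x":5.47,"y":-0.18,"z":15.28,"ax":-0.008,"ay":-0.352,"az":-0.054}

```text
t: 2.35
tool_pos: [0.4379, 0.2312, 0.0694]
orientation: [[-0.143, 0.988, 0.052], [0.928, 0.152, -0.34], [-0.344, -0.001, -0.939]]
contact_force: [0.2, 1.2, -0.1]
width: 0.0857
gripper_force: 0.0
```

```bash
python3 - <<'E'
from h import *
R=lean(.156,np.radians(20)); p=np.array([.4414,.2151,.002])
plan(p,R); o=status.get_obs(); np.save('o2.npy',o,allow_pickle=True);print(o['q']); snap('wrist','w2.png')
E
```

```text
d cm [0.77 0.11 6.9 ] rv [-0.002  0.002 -0.003]
[ 0.6462994   0.57494089  1.91649592 -0.40854828  0.86520325  0.79428074]
```

View pics/w2.png

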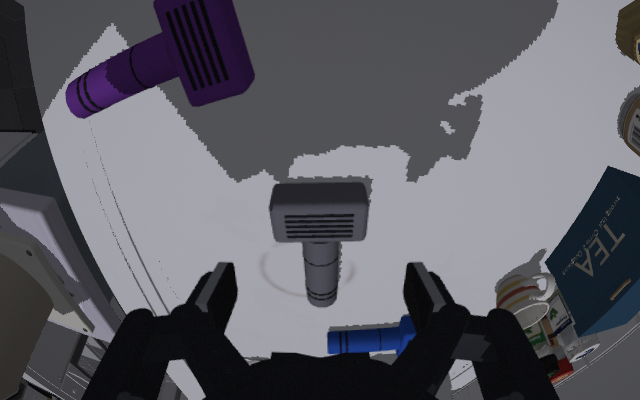

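Close view: grip face spans (272–368, 210–242), centred between the fingers, with the stem pointing towards the dispenser. Refining, then grasping.

```bash
python3 - <<'E'
from h import *
o=np.load('o2.npy',allow_pickle=True).item()
for u,v in [(273,213),(368,210),(366,241),(277,243),(320,226)]: print(onz('wrist',u,v,.028,o))
print(onz('wrist',322,303,.014,o))
E
```

```text
[0.40892852 0.22733972 0.028     ]
[0.46765869 0.23888563 0.028     ]
[0.47338972 0.21151654 0.028     ]
[0.41308436 0.20025228 0.028     ]
[0.43997753 0.22086543 0.028     ]
[0.45917862 0.10832361 0.014     ]
```

arm_command:
  deltas:
    - {"x":0.54,"y":0.08,"z":4,"ax":0,"ay":0,"az":-0.015}
    - {"x":0.54,"y":0.08,"z":6.95,"ax":0,"ay":0,"az":-0.015}
    - {"x":0.54,"y":0.08,"z":6.95,"ax":0,"ay":0,"az":-0.015}
    - {"x":0.54,"y":0.08,"z":6.95,"ax":0,"ay":0,"az":-0.015}
  claw: 1
  squeeze: 90

```text
t: 2.8
tool_pos: [0.442, 0.2129, 0.003]
orientation: [[-0.156, 0.986, 0.052], [0.926, 0.164, -0.34], [-0.344, -0.004, -0.939]]
contact_force: [-0.1, -0.3, 0.3]
width: 0.0852
gripper_force: 0.0
```

arm_command:
  deltas:
    - {"x":0,"y":0,"z":0,"ax":0,"ay":0,"az":0}
    - {"x":0,"y":0,"z":0,"ax":0,"ay":0,"az":0}
    - {"x":0,"y":0,"z":0,"ax":0,"ay":0,"az":0}
    - {"x":0,"y":0,"z":0,"ax":0,"ay":0,"az":0}
    - {"x":0,"y":0,"z":0,"ax":0,"ay":0,"az":0}
  claw: 0
  squeeze: 90

```text
t: 3.3
tool_pos: [0.4422, 0.2142, 0.0035]
orientation: [[-0.157, 0.986, 0.054], [0.926, 0.167, -0.34], [-0.344, -0.003, -0.939]]
contact_force: [-0.6, 0.6, 13.8]
width: 0.0623
gripper_force: 97.3
```

arm_command:
  deltas:
    - {"x":-1.7,"y":0,"z":-4.7,"ax":0,"ay":0,"az":0}
    - {"x":-3.4,"y":0,"z":-9.4,"ax":0,"ay":0.14,"az":0}
    - {"x":-5.1,"y":0,"z":-14.1,"ax":0,"ay":0.28,"az":0}
    - {"x":-5.1,"y":0,"z":-14.1,"ax":0,"ay":0.42,"az":0}
    - {"x":-5.1,"y":0,"z":-14.1,"ax":0,"ay":0.56,"az":0}
    - {"x":-5.1,"y":0,"z":-14.1,"ax":0,"ay":0.7,"az":0}
    - {"x":-5.1,"y":0,"z":-14.1,"ax":0,"ay":0.7,"az":0}

```text
t: 4.0
tool_pos: [0.442, 0.2125, 0.1517]
orientation: [[-0.152, 0.987, -0.061], [0.927, 0.163, 0.338], [0.344, -0.005, -0.939]]
contact_force: [0.5, -0.3, -2.9]
width: 0.0622
gripper_force: 100.0
```

```bash
python3 - <<'E'
from h import *
o=status.get_obs(); print(o['q']); plan(o['tool_pos'],lean(.168,np.radians(-70)))
E
```

```text
[ 0.21062094  0.3569284   2.02771355  0.49485461  0.80927367 -0.3070341 ]
d cm [0. 0. 0.] rv [-0.001  0.871 -0.007]
```

arm_command:
  deltas:
    - {"x":0,"y":0,"z":0,"ax":0,"ay":0.15,"az":0}
    - {"x":0,"y":0,"z":0,"ax":0,"ay":0.3,"az":0}
    - {"x":0,"y":0,"z":0,"ax":0,"ay":0.45,"az":0}
    - {"x":0,"y":0,"z":0,"ax":0,"ay":0.6,"az":0}
    - {"x":0,"y":0,"z":0,"ax":0,"ay":0.75,"az":0}
    - {"x":0,"y":0,"z":0,"ax":0,"ay":0.87,"az":-0.007}
    - {"x":0,"y":0,"z":0,"ax":0,"ay":0.87,"az":-0.007}
    - {"x":0,"y":0,"z":0,"ax":0,"ay":0.87,"az":-0.007}

```text
t: 4.8
tool_pos: [0.4412, 0.2144, 0.1502]
orientation: [[-0.056, 0.985, -0.164], [0.345, 0.173, 0.923], [0.937, -0.005, -0.349]]
contact_force: [0.8, -0.2, -2.2]
width: 0.0619
gripper_force: 100.2
```

```bash
python3 - <<'E'
from h import *
o=status.get_obs(); print(o['q']); plan(o['tool_pos'],lean(.168,np.radians(-70)))
a=snap('scene','s1.png'); b=snap('wrist','w3.png'); b=b[:,:,::-1]
a=cv2.resize(a[150:300,190:340,::-1],(400,400),interpolation=cv2.INTER_CUBIC)
cv2.imwrite('pics/c1.png',np.hstack([a,cv2.resize(b,(400,250)).copy() if 0 else cv2.copyMakeBorder(cv2.resize(b,(400,250)),0,150,0,0,0)]))
E
```

```text
[-0.15240608  0.73074679  2.00806387  1.13304732  1.36671662 -1.17676849]
d cm [0. 0. 0.] rv [-0.008  0.008 -0.003]
```

View pics/c1.png

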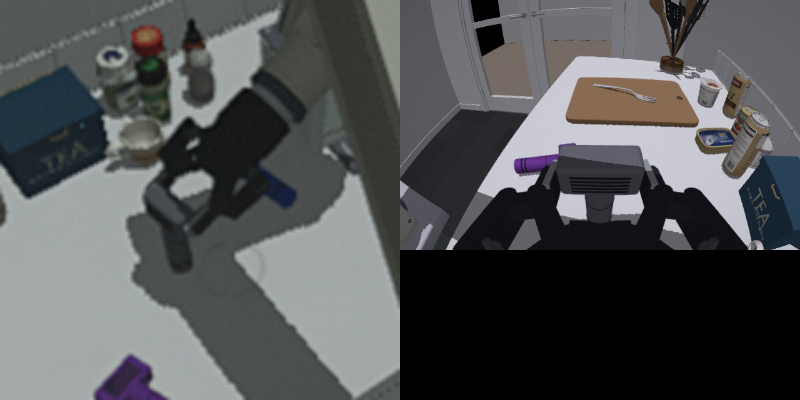

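The cartridge hangs stem down and looks upright: grip at (600,170) in the wrist half, stem below it. Lowering towards the worktop.

arm_command:
  deltas:
    - {"x":-2,"y":0,"z":0.7,"ax":0,"ay":0.005,"az":0}
    - {"x":-4,"y":0,"z":1.5,"ax":0,"ay":0.005,"az":0}
    - {"x":-4.7,"y":0,"z":1.75,"ax":0,"ay":0.005,"az":0}
    - {"x":-4.7,"y":0,"z":1.75,"ax":0,"ay":0.005,"az":0}

```text
t: 5.3
tool_pos: [0.4414, 0.2147, 0.1011]
orientation: [[-0.057, 0.985, -0.163], [0.337, 0.173, 0.925], [0.94, -0.002, -0.342]]
contact_force: [-0.1, 0.6, -2.1]
width: 0.062
gripper_force: 100.2
```

arm_command:
  deltas:
    - {"x":-0.2,"y":0,"z":0.07,"ax":0,"ay":0,"az":0}
    - {"x":-0.2,"y":0,"z":0.07,"ax":0,"ay":0,"az":0}

```text
t: 5.5
tool_pos: [0.4418, 0.2143, 0.0994]
orientation: [[-0.058, 0.985, -0.162], [0.336, 0.172, 0.926], [0.94, -0.001, -0.341]]
contact_force: [-0.0, -0.5, -2.9]
width: 0.0624
gripper_force: 100.2
```

arm_command:
  deltas:
    - {"x":-0.2,"y":0,"z":0.07,"ax":0,"ay":0,"az":0}
    - {"x":-0.2,"y":0,"z":0.07,"ax":0,"ay":0,"az":0}

```text
t: 5.7
tool_pos: [0.4416, 0.2141, 0.0966]
orientation: [[-0.057, 0.985, -0.162], [0.336, 0.171, 0.926], [0.94, -0.002, -0.341]]
contact_force: [0.3, 0.4, -2.4]
width: 0.0618
gripper_force: 100.2
```

arm_command:
  deltas:
    - {"x":-0.2,"y":0,"z":0.07,"ax":0,"ay":0,"az":0}
    - {"x":-0.2,"y":0,"z":0.07,"ax":0,"ay":0,"az":0}

```text
t: 5.9
tool_pos: [0.4416, 0.2141, 0.0942]
orientation: [[-0.056, 0.985, -0.162], [0.336, 0.171, 0.926], [0.94, -0.002, -0.341]]
contact_force: [0.6, -0.8, -1.7]
width: 0.0622
gripper_force: 100.2
```

arm_command:
  deltas:
    - {"x":-0.15,"y":0,"z":0.05,"ax":0,"ay":0,"az":0}
    - {"x":-0.15,"y":0,"z":0.05,"ax":0,"ay":0,"az":0}

```text
t: 6.1
tool_pos: [0.4415, 0.2143, 0.0941]
orientation: [[-0.056, 0.985, -0.162], [0.333, 0.171, 0.927], [0.941, -0.002, -0.338]]
contact_force: [-1.3, -2.7, 7.1]
width: 0.0621
gripper_force: 101.1
```

arm_command:
  deltas:
    - {"x":-0.1,"y":0,"z":0.035,"ax":0,"ay":0,"az":0}
    - {"x":-0.1,"y":0,"z":0.035,"ax":0,"ay":0,"az":0}

```text
t: 6.3
tool_pos: [0.4415, 0.2143, 0.094]
orientation: [[-0.056, 0.985, -0.162], [0.331, 0.172, 0.928], [0.942, -0.001, -0.336]]
contact_force: [-1.2, -5.1, 14.5]
width: 0.0621
gripper_force: 101.4
```

arm_command:
  deltas:
    - {"x":0.12,"y":0,"z":-0.05,"ax":0,"ay":0,"az":0}
    - {"x":0.12,"y":0,"z":-0.05,"ax":0,"ay":0,"az":0}

```text
t: 6.5
tool_pos: [0.4415, 0.2142, 0.0941]
orientation: [[-0.057, 0.985, -0.162], [0.334, 0.171, 0.927], [0.941, -0.002, -0.339]]
contact_force: [0.6, -2.5, 6.1]
width: 0.0625
gripper_force: 100.4
```

```bash
python3 - <<'E'
from h import *
a=snap('scene','s2.png')
a=cv2.resize(a[180:280,210:310,::-1],(500,500),interpolation=cv2.INTER_CUBIC); cv2.imwrite('pics/c2.png',a)
# expected projected vertical direction at the stem
m=eyes.camera_model('scene'); f=200/np.tan(np.radians(m['vertical_fov'])/2)
for z in (0,.084,.118):
    c=np.array(m['world_to_cam'])@[.4385,.2,z,1]; print(((m['cx']-f*c[0]/c[2]-210)*5,(m['cy']+f*c[1]/c[2]-180)*5))
E
```

```text
(np.float64(250.04861071717215), np.float64(395.7453272325566))
(np.float64(235.91623263955142), np.float64(319.1610477487279))
(np.float64(229.77841776895218), np.float64(285.89982823646847))
```

View pics/c2.png

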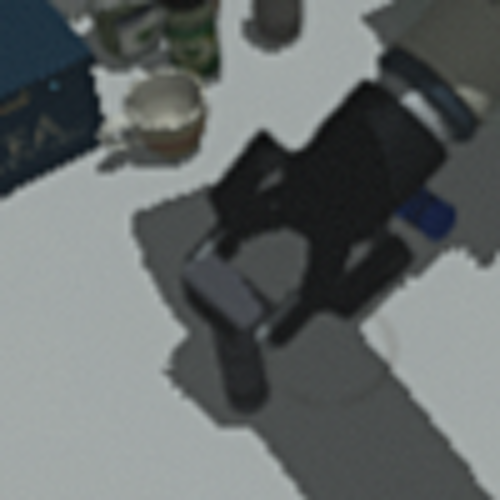

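The stem runs from about (247,400) to the grip top at (228,290). A vertical line projects to (250,396)–(230,286), so it's upright on its foot. Releasing and backing off.

arm_command:
  deltas:
    - {"x":0.05,"y":0,"z":0,"ax":0,"ay":0,"az":0}
    - {"x":0.05,"y":0,"z":0,"ax":0,"ay":0,"az":0}
    - {"x":0.05,"y":0,"z":0,"ax":0,"ay":0,"az":0}
    - {"x":0.05,"y":0,"z":0,"ax":0,"ay":0,"az":0}
    - {"x":0.05,"y":0,"z":0,"ax":0,"ay":0,"az":0}
    - {"x":0.05,"y":0,"z":0,"ax":0,"ay":0,"az":0}
  claw: 1

```text
t: 7.15
tool_pos: [0.4415, 0.2142, 0.0934]
orientation: [[-0.056, 0.985, -0.162], [0.336, 0.171, 0.926], [0.94, -0.002, -0.341]]
contact_force: [0.2, 0.2, 1.2]
width: 0.0856
gripper_force: 0.0
```

arm_command:
  deltas:
    - {"x":0,"y":0,"z":-1,"ax":0,"ay":0,"az":0}
    - {"x":0,"y":0,"z":-3,"ax":0,"ay":0,"az":0}
    - {"x":0,"y":0,"z":-6,"ax":0,"ay":0,"az":0}
    - {"x":0,"y":0,"z":-10,"ax":0,"ay":0,"az":0}
    - {"x":0,"y":0,"z":-12,"ax":0,"ay":0,"az":0}
    - {"x":0,"y":0,"z":-12,"ax":0,"ay":0,"az":0}

```text
t: 7.75
tool_pos: [0.4627, 0.1003, 0.1352]
orientation: [[-0.059, 0.986, -0.157], [0.338, 0.168, 0.926], [0.939, 0.001, -0.343]]
contact_force: [0.8, -1.0, -0.1]
width: 0.0856
gripper_force: 0.0
```

```bash
python3 - <<'E'
from h import *
o=status.get_obs(); np.save('o4.npy',o,allow_pickle=True);print(o['q'],o['tool_pos']); plan([.435,.2,.26],dn(.168)); 
b=snap('wrist','w4.png'); b=b[:,:,::-1]; cv2.imwrite('pics/c4.png',cv2.resize(b[100:400,200:440],None,fx=2,fy=2))
E
```

```text
[-0.35867272  0.7897612   1.90337688  0.95516536  1.46675116 -1.18560459] [0.4627182  0.1002618  0.13515065]
d cm [15.26 -1.04  5.4 ] rv [ 0.000e+00 -1.221e+00  1.000e-03]
```

View pics/c4.png

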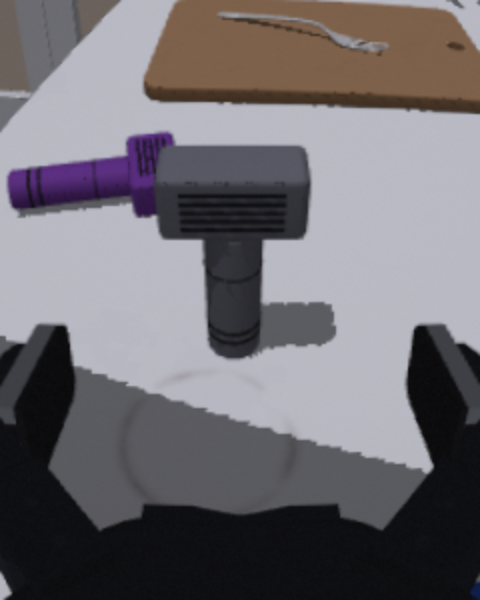

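The cartridge stands free on its foot: grip top face at crop (158–308, 147–185), stem foot at (234,350). Measuring it and going over the top.

```bash
python3 - <<'E'
from h import *
o=np.load('o4.npy',allow_pickle=True).item()
P=[onz('wrist',u,v,.118,o) for u,v in [(281.5,173.5),(351.5,173.5),(354,192.5),(279,192.5)]]; print(np.array(P),np.mean(P,0)); print(onz('wrist',317,275,0,o))
E
```

```text
[[0.41161515 0.20801843 0.118     ]
 [0.47054101 0.2180765  0.118     ]
 [0.47482568 0.19140864 0.118     ]
 [0.41687317 0.18147821 0.118     ]] [0.44346375 0.19974545 0.118     ]
[0.44373647 0.1972406  0.        ]
```

arm_command:
  deltas:
    - {"x":4,"y":0,"z":0,"ax":0,"ay":-0.1,"az":0}
    - {"x":8,"y":0,"z":0,"ax":0,"ay":-0.25,"az":0}
    - {"x":12,"y":0,"z":0,"ax":0,"ay":-0.4,"az":0}
    - {"x":15,"y":-0.5,"z":2,"ax":0,"ay":-0.55,"az":0}
    - {"x":15.3,"y":-1,"z":5.4,"ax":0,"ay":-0.7,"az":0}
    - {"x":15.3,"y":-1,"z":5.4,"ax":0,"ay":-0.85,"az":0}
    - {"x":15.3,"y":-1,"z":5.4,"ax":0,"ay":-1.0,"az":0}
    - {"x":15.3,"y":-1,"z":5.4,"ax":0,"ay":-1.15,"az":0}

```text
t: 8.6
tool_pos: [0.4329, 0.2035, 0.2604]
orientation: [[-0.173, 0.985, -0.011], [0.983, 0.173, 0.067], [0.068, 0.001, -0.998]]
contact_force: [-0.2, -0.9, -0.6]
width: 0.0858
gripper_force: 0.0
```

```bash
python3 - <<'E'
from h import *
plan([.435,.2,.26],dn(.168))
E
```

```text
d cm [-0.39  0.15  0.02] rv [ 0.    -0.068  0.006]
```

arm_command:
  deltas:
    - {"x":-0.4,"y":1.0,"z":3,"ax":0,"ay":-0.068,"az":0.003}
    - {"x":-0.4,"y":1.0,"z":3,"ax":0,"ay":-0.068,"az":0.003}
    - {"x":-0.4,"y":1.0,"z":3,"ax":0,"ay":-0.068,"az":0.003}

```text
t: 8.9
tool_pos: [0.442, 0.2031, 0.2286]
orientation: [[-0.17, 0.985, -0.007], [0.985, 0.17, 0.005], [0.006, -0.006, -1.0]]
contact_force: [-0.3, -0.8, 0.4]
width: 0.0858
gripper_force: 0.0
```

```bash
python3 - <<'E'
from h import *
o=status.get_obs(); np.save('o5.npy',o,allow_pickle=True); print(o['tool_pos'],o['orientation'])
b=snap('wrist','w5.png'); cv2.imwrite('pics/c5.png',cv2.resize(b[:,:,::-1][100:300,200:440],None,fx=2.5,fy=2.5))
E
```

```text
[0.442031   0.20314479 0.22861793] [[-0.17041432  0.98534838 -0.00689461]
 [ 0.98535438  0.17044944  0.00487103]
 [ 0.00597484 -0.00596354 -0.99996437]]
```

View pics/c5.png

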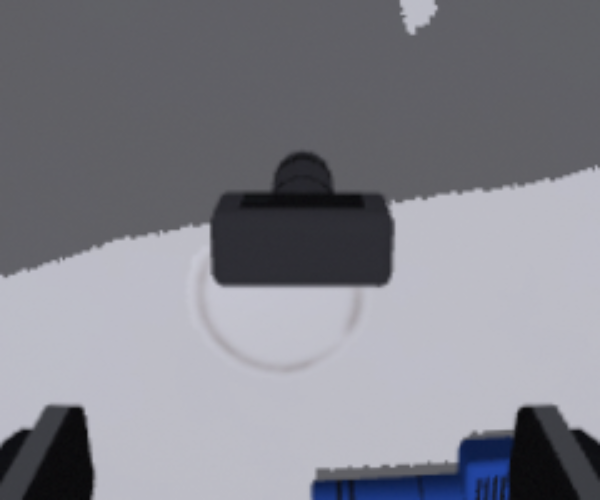

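Top face at crop (213–392, 207–285), centred and square to the fingers.

```bash
python3 - <<'E'
from h import *
o=np.load('o5.npy',allow_pickle=True).item()
P=np.array([onz('wrist',200+u/2.5,100+v/2.5,.118,o) for u,v in [(213,207),(393,207),(391,285),(214,285)]]); c=P.mean(0); print(P,c)
plan([c[0],c[1],.085],dn(.169))
E
```

```text
[[0.41001605 0.21367532 0.118     ]
 [0.47043839 0.22422505 0.118     ]
 [0.47560698 0.19635647 0.118     ]
 [0.4142252  0.18561553 0.118     ]] [0.44257165 0.20496809 0.118     ]
d cm [ 0.13  0.09 14.43] rv [-0.004 -0.006  0.001]
```

arm_command:
  deltas:
    - {"x":0,"y":0.1,"z":4,"ax":0,"ay":-0.006,"az":0}
    - {"x":0,"y":0.1,"z":8,"ax":0,"ay":-0.006,"az":0}
    - {"x":0,"y":0.1,"z":11,"ax":0,"ay":-0.006,"az":0}
    - {"x":0,"y":0.1,"z":13,"ax":0,"ay":-0.006,"az":0}
    - {"x":0,"y":0.1,"z":14.4,"ax":0,"ay":-0.006,"az":0}
    - {"x":0,"y":0.1,"z":14.4,"ax":0,"ay":-0.006,"az":0}
    - {"x":0,"y":0.1,"z":14.4,"ax":0,"ay":-0.006,"az":0}

```text
t: 9.65
tool_pos: [0.4448, 0.203, 0.0863]
orientation: [[-0.167, 0.986, -0.002], [0.986, 0.167, -0.001], [-0.0, -0.002, -1.0]]
contact_force: [0.2, 0.2, 0.2]
width: 0.0855
gripper_force: 0.0
```

arm_command:
  deltas:
    - {"x":0,"y":0,"z":0,"ax":0,"ay":0,"az":0}
    - {"x":0,"y":0,"z":0,"ax":0,"ay":0,"az":0}
    - {"x":0,"y":0,"z":0,"ax":0,"ay":0,"az":0}
    - {"x":0,"y":0,"z":0,"ax":0,"ay":0,"az":0}
    - {"x":0,"y":0,"z":0,"ax":0,"ay":0,"az":0}
  claw: 0
  squeeze: 100

```text
t: 10.15
tool_pos: [0.4449, 0.2038, 0.0875]
orientation: [[-0.168, 0.986, -0.0], [0.986, 0.168, -0.001], [-0.0, -0.0, -1.0]]
contact_force: [-2.7, -2.3, 13.1]
width: 0.0629
gripper_force: 106.2
```

```bash
python3 - <<'E'
from h import *
o=status.get_obs(); np.save('o6.npy',o,allow_pickle=True); print(o['tool_pos'],o['orientation'],o['contact_force'],o['q'])
# opening edges from top camera, brightness-enhanced crop
a=snap('top','t1.png'); c=cv2.resize(a[125:205,290:370,::-1],(560,560),interpolation=cv2.INTER_CUBIC)
cv2.imwrite('pics/c6.png',cv2.convertScaleAbs(c,alpha=1.8))
E
```

```text
[0.44493755 0.20378595 0.08745092] [[-1.68376780e-01  9.85722679e-01 -2.46517965e-04]
 [ 9.85722605e-01  1.68376642e-01 -5.01458970e-04]
 [-4.52791612e-04 -3.27432378e-04 -9.99999844e-01]] [-2.748675   -2.29225815 13.09107988] [ 4.05400321e-01  4.59553897e-01  2.01381474e+00 -5.86504877e-04
  6.68648408e-01  2.36677955e-01]
```

View pics/c6.png

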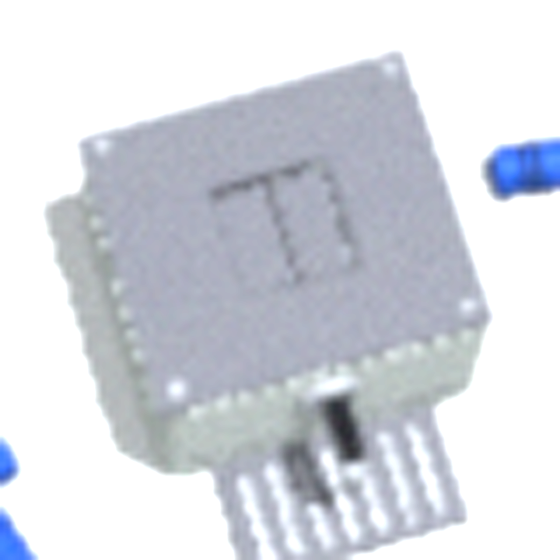

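The opening's seam runs from crop (268,178) to (297,282), and the box corners are at (82,143), (400,53), (488,318) and (165,407). The shared centre is about (284,229.5), i.e. top pixel (330.2,157.4).

```bash
python3 - <<'E'
from h import *
m=onz('top',330.2,157.4,.12); print(m)
for u,v in [(82,143),(400,53),(488,318),(165,407)]: print(onz('top',290+u/7-.43,125+v/7-.43,.12))
plan([.44,.2,.27],dn(.169)); plan([m[0],m[1],.265],dn(.0))
E
```

```text
[ 0.60509834 -0.14278191  0.12      ]
[ 0.68142227 -0.06698065  0.12      ]
[ 0.67091637 -0.22871927  0.12      ]
[ 0.52905843 -0.21773069  0.12      ]
[ 0.54182324 -0.05780284  0.12      ]
d cm [ -0.3   -0.55 -18.26] rv [-0.  0.  0.]
d cm [-36.87   9.95 -17.74] rv [-0.     0.001  0.169]
```

arm_command:
  deltas:
    - {"x":0,"y":0,"z":-2,"ax":0,"ay":0,"az":0}
    - {"x":0,"y":0,"z":-6,"ax":0,"ay":0,"az":0}
    - {"x":0,"y":0,"z":-10,"ax":0,"ay":0,"az":0}
    - {"x":0,"y":0,"z":-14,"ax":0,"ay":0,"az":0}
    - {"x":0,"y":0,"z":-18,"ax":0,"ay":0,"az":0}
    - {"x":0,"y":0,"z":-18,"ax":0,"ay":0,"az":0}
    - {"x":0,"y":0,"z":-18,"ax":0,"ay":0,"az":0}

```text
t: 10.9
tool_pos: [0.4448, 0.2038, 0.2666]
orientation: [[-0.168, 0.986, 0.0], [0.986, 0.168, -0.0], [-0.0, 0.0, -1.0]]
contact_force: [-0.3, 0.3, -3.0]
width: 0.0625
gripper_force: 111.0
```

```bash
python3 - <<'E'
from h import *
m=onz('top',330.2,157.4,.12)
plan([m[0]-.01,m[1]-.0,.265],dn(.0))
E
```

```text
d cm [-36.7    8.98   0.18] rv [0.    0.    0.169]
```

arm_command:
  deltas:
    - {"x":-36.7,"y":9,"z":0,"ax":0,"ay":0,"az":0.2}
    - {"x":-36.7,"y":9,"z":0,"ax":0,"ay":0,"az":0.2}
    - {"x":-36.7,"y":9,"z":0,"ax":0,"ay":0,"az":0.2}
    - {"x":-36.7,"y":9,"z":0,"ax":0,"ay":0,"az":0.2}
    - {"x":-36.7,"y":9,"z":0,"ax":0,"ay":0,"az":0.2}
    - {"x":-36.7,"y":9,"z":0,"ax":0,"ay":0,"az":0.2}
    - {"x":-36.7,"y":9,"z":0,"ax":0,"ay":0,"az":0.2}
    - {"x":-36.7,"y":9,"z":0,"ax":0,"ay":0,"az":0.2}

```text
t: 11.7
tool_pos: [0.595, -0.1461, 0.2632]
orientation: [[0.033, 0.999, -0.005], [0.999, -0.033, -0.001], [-0.001, -0.005, -1.0]]
contact_force: [-0.5, 0.4, -2.4]
width: 0.0619
gripper_force: 110.8
```

arm_command:
  deltas:
    - {"x":0,"y":0,"z":0,"ax":0,"ay":0,"az":0}
    - {"x":0,"y":0,"z":0,"ax":0,"ay":0,"az":0}

```text
t: 11.9
tool_pos: [0.5939, -0.143, 0.2633]
orientation: [[0.032, 0.999, -0.006], [0.999, -0.032, 0.0], [-0.0, -0.006, -1.0]]
contact_force: [0.5, -0.6, -2.8]
width: 0.0621
gripper_force: 110.8
```

```bash
python3 - <<'E'
from h import *
o=status.get_obs(); np.save('o7.npy',o,allow_pickle=True); print(o['tool_pos'],o['orientation'],o['contact_force'],o['q'])
b=snap('wrist','w7.png'); cv2.imwrite('pics/c7.png',cv2.convertScaleAbs(cv2.resize(b[:,:,::-1][100:400,120:520],None,fx=2,fy=2),alpha=1.6))
E
```

```text
[ 0.59386951 -0.14297844  0.26333058] [[ 3.23407678e-02  9.99458696e-01 -6.03240606e-03]
 [ 9.99476900e-01 -3.23403364e-02  1.69080993e-04]
 [-2.61005728e-05 -6.03471872e-03 -9.99981791e-01]] [ 0.46276251 -0.60082356 -2.78106393] [-2.55074058e-01  3.71130355e-01  1.63028411e+00 -1.49094438e-03
  1.14605854e+00 -2.22109186e-01]
```

View pics/c7.png

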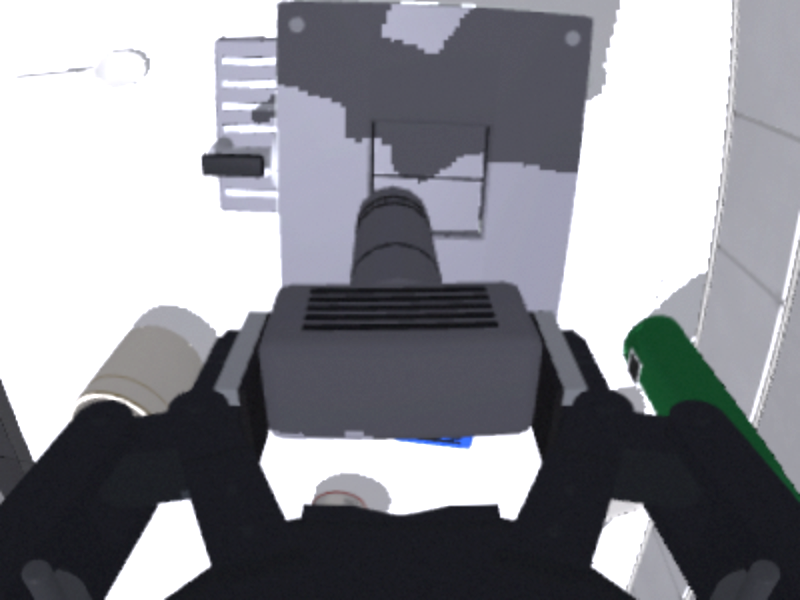

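Wrist view: opening corners at crop (372,121), (489,127) and (482,235), seam (372–486, 178), so the centre is about (429,178). The stem's outer rim point is at (393,188), and it hangs straight.

```bash
python3 - <<'E'
from h import *
o=np.load('o7.npy',allow_pickle=True).item()
q=lambda u,v,z: onz('wrist',120+u/2,100+v/2,z,o)
a,b,c=q(372,121,.12),q(489,127,.12),q(482,235,.12); print(a,b,c,'ctr',(a+c)/2, np.linalg.norm(a-b),np.linalg.norm(b-c)); print(q(429,178,.12))
for z in(.172,.176): print('foot',q(393,188,z)-[0,.014,0], q(358,215,z),q(428,215,z))
E
```

```text
[ 0.58136592 -0.11436814  0.12      ] [ 0.63654074 -0.11874204  0.12      ] [ 0.63358934 -0.17349366  0.12      ] ctr [ 0.60747763 -0.1439309   0.12      ] 0.055347920511422045 0.054831106192390885
[ 0.60757322 -0.14313754  0.12      ]
foot [ 0.59148945 -0.14562484  0.172     ] [ 0.57698801 -0.14254868  0.172     ] [ 0.60514508 -0.14340234  0.172     ]
foot [ 0.5915993  -0.14439199  0.176     ] [ 0.5773453  -0.14112942  0.176     ] [ 0.60502191 -0.14196852  0.176     ]
```

```bash
python3 - <<'E'
from h import *
plan([.6096,-.1418,.215],dn(-.033))
E
```

```text
d cm [0.09 1.6  4.87] rv [-0.006  0.     0.002]
```

arm_command:
  deltas:
    - {"x":0.1,"y":1.6,"z":0,"ax":-0.006,"ay":0,"az":0}
    - {"x":0.1,"y":1.6,"z":0,"ax":-0.006,"ay":0,"az":0}
    - {"x":0.1,"y":1.6,"z":2.5,"ax":-0.006,"ay":0,"az":0}
    - {"x":0.1,"y":1.6,"z":4.5,"ax":-0.006,"ay":0,"az":0}
    - {"x":0.1,"y":1.6,"z":4.8,"ax":-0.006,"ay":0,"az":0}
    - {"x":0.1,"y":1.6,"z":4.8,"ax":-0.006,"ay":0,"az":0}

```text
t: 12.55
tool_pos: [0.6103, -0.1415, 0.2172]
orientation: [[0.03, 1.0, 0.002], [1.0, -0.03, -0.001], [-0.001, 0.002, -1.0]]
contact_force: [-0.6, -0.2, -0.4]
width: 0.0627
gripper_force: 110.8
```

arm_command:
  deltas:
    - {"x":0,"y":0,"z":1,"ax":0,"ay":0,"az":0}
    - {"x":0,"y":0,"z":2,"ax":0,"ay":0,"az":0}
    - {"x":0,"y":0,"z":3,"ax":0,"ay":0,"az":0}
    - {"x":0,"y":0,"z":3.5,"ax":0,"ay":0,"az":0}
    - {"x":0,"y":0,"z":3.5,"ax":0,"ay":0,"az":0}

```text
t: 13.05
tool_pos: [0.6106, -0.1424, 0.1815]
orientation: [[0.031, 1.0, 0.002], [1.0, -0.031, -0.001], [-0.001, 0.002, -1.0]]
contact_force: [0.4, -0.0, -1.9]
width: 0.0622
gripper_force: 110.8
```

arm_command:
  deltas:
    - {"x":0,"y":0,"z":0.3,"ax":0,"ay":0,"az":0}
    - {"x":0,"y":0,"z":0.5,"ax":0,"ay":0,"az":0}
    - {"x":0,"y":0,"z":0.7,"ax":0,"ay":0,"az":0}
    - {"x":0,"y":0,"z":0.7,"ax":0,"ay":0,"az":0}

```text
t: 13.45
tool_pos: [0.6112, -0.1424, 0.1756]
orientation: [[0.031, 1.0, 0.004], [1.0, -0.031, -0.001], [-0.001, 0.004, -1.0]]
contact_force: [-0.8, -0.3, -2.4]
width: 0.0625
gripper_force: 110.8
```

arm_command:
  deltas:
    - {"x":0,"y":-0.1,"z":0.2,"ax":0.003,"ay":0,"az":0}
    - {"x":0,"y":-0.1,"z":0.3,"ax":0.003,"ay":0,"az":0}
    - {"x":0,"y":-0.1,"z":0.3,"ax":0.003,"ay":0,"az":0}

```text
t: 13.75
tool_pos: [0.6102, -0.1424, 0.1725]
orientation: [[0.031, 1.0, 0.001], [1.0, -0.031, -0.001], [-0.001, 0.001, -1.0]]
contact_force: [-0.6, 0.4, -2.8]
width: 0.0624
gripper_force: 110.8
```

arm_command:
  deltas:
    - {"x":0,"y":0,"z":0.1,"ax":0,"ay":0,"az":0}
    - {"x":0,"y":0,"z":0.2,"ax":0,"ay":0,"az":0}
    - {"x":0,"y":0,"z":0.2,"ax":0,"ay":0,"az":0}

```text
t: 14.05
tool_pos: [0.6105, -0.1425, 0.1716]
orientation: [[0.031, 1.0, 0.001], [1.0, -0.031, -0.002], [-0.002, 0.002, -1.0]]
contact_force: [-1.6, -0.2, 4.8]
width: 0.0622
gripper_force: 111.8
```

```bash
python3 - <<'E'
from h import *
o=status.get_obs(); print(o['tool_pos'],o['orientation'][:,2],o['contact_force'],o['torque'])
E
```

```text
[ 0.61045769 -0.14250949  0.17158229] [ 0.00147115 -0.00154837 -0.99999772] [-1.63434874 -0.16757503  4.79293471] [ 0.14259504  0.49879611 -0.03686664]
```

Contact at TCP z = 0.1716, so the foot is on the manifold top. Starting a ring search.

arm_command:
  deltas:
    - {"x":0.17,"y":-0.03,"z":0.03,"ax":0,"ay":0,"az":0}
    - {"x":0.34,"y":-0.06,"z":0.03,"ax":0,"ay":0,"az":0}
    - {"x":0.51,"y":-0.08,"z":0.03,"ax":0,"ay":0,"az":0}
    - {"x":0.68,"y":-0.1,"z":0.03,"ax":0,"ay":0,"az":0}

```text
t: 14.45
tool_pos: [0.6107, -0.1363, 0.1715]
orientation: [[0.031, 1.0, 0.004], [1.0, -0.031, -0.003], [-0.003, 0.004, -1.0]]
contact_force: [-1.1, -3.4, 5.4]
width: 0.0628
gripper_force: 111.8
```

arm_command:
  deltas:
    - {"x":0.0,"y":0.08,"z":0,"ax":0.003,"ay":0,"az":0}
    - {"x":-0.05,"y":0.2,"z":0,"ax":0.003,"ay":0,"az":0}
    - {"x":-0.15,"y":0.32,"z":0,"ax":0.003,"ay":0,"az":0}
    - {"x":-0.28,"y":0.42,"z":0,"ax":0.003,"ay":0,"az":0}

```text
t: 14.85
tool_pos: [0.6129, -0.1379, 0.1715]
orientation: [[0.031, 1.0, -0.004], [1.0, -0.031, -0.0], [-0.0, -0.004, -1.0]]
contact_force: [-5.9, 2.5, 12.4]
width: 0.0623
gripper_force: 112.8
```

arm_command:
  deltas:
    - {"x":-0.15,"y":0.06,"z":0,"ax":0,"ay":0,"az":0}
    - {"x":-0.3,"y":0.08,"z":0,"ax":0,"ay":0,"az":0}
    - {"x":-0.46,"y":0.06,"z":0,"ax":0,"ay":0,"az":0}
    - {"x":-0.6,"y":0,"z":0,"ax":0,"ay":0,"az":0}

```text
t: 15.25
tool_pos: [0.6145, -0.1435, 0.1716]
orientation: [[0.031, 1.0, 0.001], [1.0, -0.031, 0.0], [0.0, 0.001, -1.0]]
contact_force: [0.3, 3.2, 6.6]
width: 0.0626
gripper_force: 111.9
```

arm_command:
  deltas:
    - {"x":-0.14,"y":-0.08,"z":0,"ax":0,"ay":0,"az":0}
    - {"x":-0.24,"y":-0.2,"z":0,"ax":0,"ay":0,"az":0}
    - {"x":-0.3,"y":-0.36,"z":0,"ax":0,"ay":0,"az":0}
    - {"x":-0.32,"y":-0.52,"z":0,"ax":0,"ay":0,"az":0}

```text
t: 15.65
tool_pos: [0.6099, -0.1474, 0.1716]
orientation: [[0.031, 1.0, 0.002], [1.0, -0.031, -0.002], [-0.001, 0.002, -1.0]]
contact_force: [3.6, -0.3, 5.5]
width: 0.0624
gripper_force: 111.7
```

arm_command:
  deltas:
    - {"x":0.02,"y":-0.16,"z":0,"ax":0,"ay":0,"az":0}
    - {"x":0.08,"y":-0.3,"z":0,"ax":0,"ay":0,"az":0}
    - {"x":0.18,"y":-0.43,"z":0,"ax":0,"ay":0,"az":0}
    - {"x":0.3,"y":-0.52,"z":0,"ax":0,"ay":0,"az":0}

```text
t: 16.05
tool_pos: [0.6044, -0.145, 0.1715]
orientation: [[0.031, 1.0, 0.001], [1.0, -0.031, -0.003], [-0.003, 0.002, -1.0]]
contact_force: [1.7, -2.1, 5.4]
width: 0.0624
gripper_force: 111.7
```

arm_command:
  deltas:
    - {"x":0.15,"y":-0.06,"z":0,"ax":0,"ay":0,"az":0}
    - {"x":0.3,"y":-0.08,"z":0,"ax":0,"ay":0,"az":0}
    - {"x":0.46,"y":-0.06,"z":0,"ax":0,"ay":0,"az":0}
    - {"x":0.6,"y":0,"z":0,"ax":0,"ay":0,"az":0}

```text
t: 16.45
tool_pos: [0.6031, -0.1386, 0.1705]
orientation: [[0.031, 1.0, -0.002], [1.0, -0.031, -0.002], [-0.002, -0.002, -1.0]]
contact_force: [0.8, 0.5, -1.6]
width: 0.0623
gripper_force: 110.8
```

arm_command:
  deltas:
    - {"x":0.12,"y":0.09,"z":0,"ax":0,"ay":0,"az":0}
    - {"x":0.22,"y":0.22,"z":0,"ax":0,"ay":0,"az":0}
    - {"x":0.28,"y":0.36,"z":0,"ax":0,"ay":0,"az":0}
    - {"x":0.3,"y":0.52,"z":0,"ax":0,"ay":0,"az":0}

```text
t: 16.85
tool_pos: [0.6057, -0.1355, 0.1692]
orientation: [[0.03, 1.0, -0.009], [1.0, -0.03, -0.001], [-0.001, -0.009, -1.0]]
contact_force: [-8.7, -2.5, 0.9]
width: 0.0625
gripper_force: 111.4
```

The stem has dropped: z is below the contact level and there's a side force from the socket wall. Easing back and lowering.

arm_command:
  deltas:
    - {"x":-0.1,"y":-0.3,"z":0.1,"ax":0,"ay":0,"az":0}
    - {"x":-0.1,"y":-0.3,"z":0.3,"ax":0,"ay":0,"az":0}
    - {"x":-0.1,"y":-0.3,"z":0.5,"ax":0,"ay":0,"az":0}
    - {"x":-0.1,"y":-0.3,"z":0.5,"ax":0,"ay":0,"az":0}

```text
t: 17.25
tool_pos: [0.6048, -0.1364, 0.1648]
orientation: [[0.031, 1.0, -0.004], [1.0, -0.031, -0.001], [-0.001, -0.004, -1.0]]
contact_force: [-2.8, -0.7, -2.7]
width: 0.0622
gripper_force: 110.8
```

```bash
python3 - <<'E'
from h import *
o=status.get_obs(); print(o['tool_pos'],o['orientation'][:,2],o['contact_force'],o['torque'])
plan(o['tool_pos'],dn(-.031))
E
```

```text
[ 0.60483974 -0.13643527  0.16478276] [-0.003572   -0.00106799 -0.99999305] [-2.82879655 -0.72369823 -2.69661396] [-0.32604497  0.88201342  0.02334295]
d cm [0. 0. 0.] rv [-0.004  0.001  0.   ]
```

arm_command:
  deltas:
    - {"x":0,"y":-0.08,"z":0.4,"ax":-0.003,"ay":0,"az":0}
    - {"x":0,"y":-0.08,"z":0.8,"ax":-0.003,"ay":0,"az":0}
    - {"x":0,"y":-0.08,"z":1.2,"ax":-0.003,"ay":0,"az":0}
    - {"x":0,"y":-0.08,"z":1.2,"ax":-0.003,"ay":0,"az":0}

```text
t: 17.65
tool_pos: [0.6042, -0.1364, 0.1525]
orientation: [[0.031, 1.0, -0.0], [1.0, -0.031, -0.001], [-0.001, -0.0, -1.0]]
contact_force: [-4.3, -1.0, -3.3]
width: 0.0623
gripper_force: 111.0
```

arm_command:
  deltas:
    - {"x":0,"y":0,"z":0.3,"ax":0,"ay":0,"az":0}
    - {"x":0,"y":0,"z":0.7,"ax":0,"ay":0,"az":0}
    - {"x":0,"y":0,"z":1.1,"ax":0,"ay":0,"az":0}
    - {"x":0,"y":0,"z":1.1,"ax":0,"ay":0,"az":0}

```text
t: 18.05
tool_pos: [0.6039, -0.1364, 0.1417]
orientation: [[0.031, 1.0, -0.001], [1.0, -0.031, -0.001], [-0.001, -0.001, -1.0]]
contact_force: [-4.0, 0.2, -3.6]
width: 0.0622
gripper_force: 111.0
```

```bash
python3 - <<'E'
from h import *
o=status.get_obs(); print(o['tool_pos'],o['orientation'][:,2],o['contact_force'],o['torque'])
plan(o['tool_pos'],dn(-.031))
E
```

```text
[ 0.60389474 -0.13642492  0.14165682] [-7.86967666e-04 -1.09157847e-03 -9.99999095e-01] [-4.0278363   0.21344032 -3.64704503] [-0.35680473  1.16895541  0.04521884]
d cm [0. 0. 0.] rv [-0.001  0.001  0.   ]
```

arm_command:
  deltas:
    - {"x":0,"y":-0.1,"z":0.3,"ax":0,"ay":0,"az":0}
    - {"x":0,"y":-0.1,"z":0.6,"ax":0,"ay":0,"az":0}
    - {"x":0,"y":-0.1,"z":0.9,"ax":0,"ay":0,"az":0}
    - {"x":0,"y":-0.1,"z":1.2,"ax":0,"ay":0,"az":0}
    - {"x":0,"y":-0.1,"z":1.2,"ax":0,"ay":0,"az":0}

```text
t: 18.55
tool_pos: [0.6036, -0.1367, 0.1317]
orientation: [[0.031, 1.0, 0.001], [1.0, -0.031, -0.002], [-0.002, 0.001, -1.0]]
contact_force: [-8.5, -1.3, 10.0]
width: 0.0622
gripper_force: 112.9
```

arm_command:
  deltas:
    - {"x":0,"y":0,"z":0.2,"ax":0,"ay":0,"az":0}
    - {"x":0,"y":0,"z":0.4,"ax":0,"ay":0,"az":0}
    - {"x":0,"y":0,"z":0.4,"ax":0,"ay":0,"az":0}

```text
t: 18.85
tool_pos: [0.6036, -0.1367, 0.128]
orientation: [[0.031, 1.0, 0.001], [1.0, -0.031, -0.002], [-0.002, 0.001, -1.0]]
contact_force: [-10.4, -1.6, 12.2]
width: 0.0621
gripper_force: 113.3
```

arm_command:
  deltas:
    - {"x":0,"y":-0.15,"z":0.1,"ax":0,"ay":0,"az":0}
    - {"x":0,"y":-0.15,"z":0.2,"ax":0,"ay":0,"az":0}
    - {"x":0,"y":-0.15,"z":0.2,"ax":0,"ay":0,"az":0}

```text
t: 19.15
tool_pos: [0.6033, -0.1367, 0.1262]
orientation: [[0.031, 1.0, 0.004], [1.0, -0.031, -0.002], [-0.002, 0.004, -1.0]]
contact_force: [-7.2, -1.1, 11.4]
width: 0.0623
gripper_force: 113.0
```

arm_command:
  deltas:
    - {"x":0,"y":0,"z":0.1,"ax":0,"ay":0,"az":0}
    - {"x":0,"y":0,"z":0.2,"ax":0,"ay":0,"az":0}
    - {"x":0,"y":0,"z":0.2,"ax":0,"ay":0,"az":0}

```text
t: 19.45
tool_pos: [0.6033, -0.1368, 0.1254]
orientation: [[0.031, 1.0, 0.004], [1.0, -0.031, -0.002], [-0.002, 0.004, -1.0]]
contact_force: [-10.8, 0.9, 20.1]
width: 0.0625
gripper_force: 114.2
```

```bash
python3 - <<'E'
from h import *
o=status.get_obs(); print(o['tool_pos'],o['orientation'][:,2],o['contact_force'],o['torque'])
E
```

```text
[ 0.60334011 -0.13676153  0.12538996] [ 0.00386463 -0.00205225 -0.99999043] [-10.77908992   0.91834945  20.11570803] [-0.06558659  1.94255214  0.0104851 ]
```

arm_command:
  deltas:
    - {"x":0,"y":-0.05,"z":0.15,"ax":0,"ay":0,"az":0}
    - {"x":0,"y":-0.05,"z":0.3,"ax":0,"ay":0,"az":0}
    - {"x":0,"y":-0.05,"z":0.3,"ax":0,"ay":0,"az":0}

```text
t: 19.75
tool_pos: [0.6033, -0.1369, 0.1251]
orientation: [[0.031, 1.0, 0.005], [1.0, -0.031, -0.002], [-0.002, 0.005, -1.0]]
contact_force: [-16.7, 1.1, 40.6]
width: 0.0621
gripper_force: 116.6
```

```bash
python3 - <<'E'
from h import *
o=status.get_obs(); print(o['tool_pos'],o['orientation'][:,2],o['contact_force'],o['torque'])
E
```

```text
[ 0.60333679 -0.13690753  0.12509852] [ 0.00510754 -0.00245342 -0.99998395] [-16.68699644   1.11804171  40.61196229] [0.29479866 3.29453148 0.00595389]
```

Bottomed: z stalls at 0.125 while force rises to 40 N. Easing off, opening and withdrawing.

arm_command:
  deltas:
    - {"x":0,"y":-0.1,"z":-0.2,"ax":0,"ay":0,"az":0}
    - {"x":0,"y":-0.1,"z":-0.35,"ax":0,"ay":0,"az":0}
    - {"x":0,"y":-0.1,"z":-0.35,"ax":0,"ay":0,"az":0}

```text
t: 20.05
tool_pos: [0.6031, -0.1367, 0.1254]
orientation: [[0.031, 0.999, 0.007], [1.0, -0.031, -0.002], [-0.002, 0.007, -1.0]]
contact_force: [-3.8, -0.5, 13.2]
width: 0.062
gripper_force: 112.9
```

arm_command:
  deltas:
    - {"x":0,"y":0,"z":0,"ax":0,"ay":0,"az":0}
    - {"x":0,"y":0,"z":0,"ax":0,"ay":0,"az":0}
    - {"x":0,"y":0,"z":0,"ax":0,"ay":0,"az":0}
    - {"x":0,"y":0,"z":0,"ax":0,"ay":0,"az":0}
    - {"x":0,"y":0,"z":0,"ax":0,"ay":0,"az":0}
    - {"x":0,"y":0,"z":0,"ax":0,"ay":0,"az":0}
  claw: 1

```text
t: 20.65
tool_pos: [0.6007, -0.1363, 0.1227]
orientation: [[0.031, 1.0, 0.001], [1.0, -0.031, -0.001], [-0.001, 0.001, -1.0]]
contact_force: [0.7, -0.9, -0.4]
width: 0.0856
gripper_force: 0.0
```

arm_command:
  deltas:
    - {"x":0,"y":0,"z":-1,"ax":0,"ay":0,"az":0}
    - {"x":0,"y":0,"z":-3,"ax":0,"ay":0,"az":0}
    - {"x":0,"y":0,"z":-7,"ax":0,"ay":0,"az":0}
    - {"x":0,"y":0,"z":-11,"ax":0,"ay":0,"az":0}
    - {"x":0,"y":0,"z":-11,"ax":0,"ay":0,"az":0}

```text
t: 21.15
tool_pos: [0.6041, -0.1371, 0.2399]
orientation: [[0.031, 0.999, 0.012], [1.0, -0.031, -0.004], [-0.004, 0.012, -1.0]]
contact_force: [-0.3, -0.1, 0.0]
width: 0.0853
gripper_force: 0.0
```

```bash
python3 - <<'E'
from h import *
o=status.get_obs(); np.save('o9.npy',o,allow_pickle=True); print(o['tool_pos'],o['contact_force'])
b=snap('wrist','w9.png'); b=cv2.convertScaleAbs(b[:,:,::-1],alpha=1.5); cv2.imwrite('pics/c9.png',cv2.resize(b[60:310,150:483],None,fx=2.4,fy=2.4))
E
```

```text
[ 0.60410716 -0.13709821  0.23985487] [-0.29451941 -0.13195313  0.00570589]
```

View pics/c9.png

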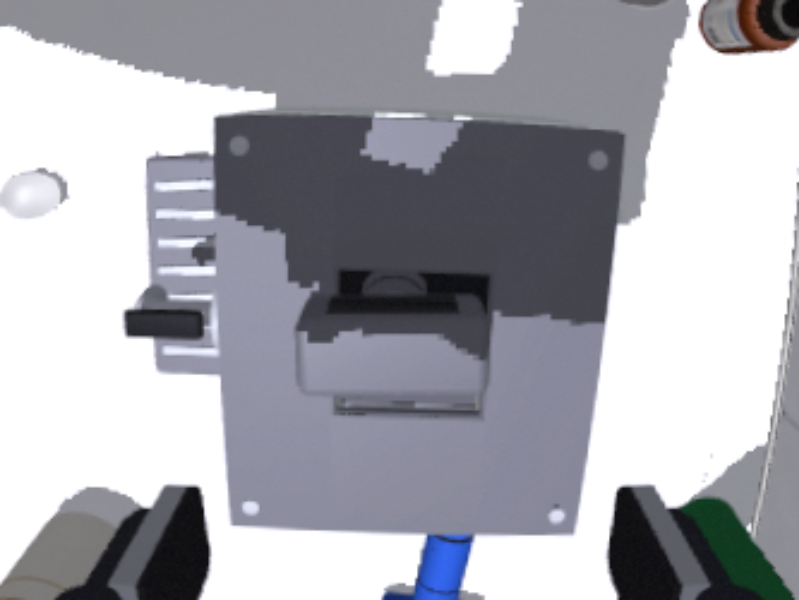

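The cartridge sits upright in the opening: grip top face at crop (298–490, 310–395), shutter leaves folded down, gripper clear. Seal travel agrees as well: TCP 0.1716 on the manifold down to 0.1251, about 46 mm, which is 32 mm free plus 14 mm of seal. Handing in.

```bash
python3 - <<'E'
from h import *
print(bot.finish_job())
E
```

```text
the job is handed in; nothing more can be done
None
```

The cartridge was stood on its stem, released, re-gripped from above, and pushed about 46 mm below the manifold top until it bottomed. It was left upright with the gripper clear and the bystanders not knowingly touched, and the job was handed in at about 21 s; no verdict came back.

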